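# Walk the drip station home and clip in its grille

## Task

The counter has been wiped: walk the heavy drip station away from you into its bay on the bamboo board, pushing its front corners in turn, the left one first and each time until that side is clearly ahead of the other, then the right, and so on, without slewing it far round, until it stands square with its whole back against the board. Then take the steel grille off the drying rack, lay it flat on the bare counter and let go, pick it up again by its long edges, push one end under the station's sprung jaw with the other end held high, lower that end and release, so that the jaw holds the grille level and straight against the fixed lip, midway between the station's front and back. Leave everything else where it stands.

Things in the scene. Friction and masses are not known exactly. Their poses are not given: they have to be found in the camera images.
- bay: Fixed bamboo board, 220 (x) by 600 (y) by 25 mm high, flat on the counter. Origin: middle of its front edge (stop face, vertical, facing -x), at counter level; x into the board (walking direction), y left, z up. Two cleats, 25 mm high and 20 mm wide, stick out 50 mm from the stop face towards -x, centred at y = +-145 mm: the bay between them is 270 mm wide.
- diamond: Dark 50 mm square inlay lying as a diamond in the board, its centre 60 mm behind the stop face on the bay's centre line. Its x axis is turned 45 degrees to the left (counter-clockwise from above) of the board's x; a mark for judging how far the station is turned.
- station: Heavy flat-based dark steel block, about 1.6 kg (varies), 130 (x) by 210 (y) by 50 mm high, loose on the counter before the bay. Origin: centre of its underside; x to its back (towards the board), y left, z up. Pushed near a front corner it turns as it advances. On top: jaw at the left, fixed lip at the right, both 70 mm long in x about x = 0, and two seat bars between them.
- back_left (a point): Bottom left back corner of the station (x = +65, y = +105 mm in its frame).
- back_right (a point): Bottom right back corner of the station (x = +65, y = -105 mm).
- front_left (a point): Bottom left front corner of the station (x = -65, y = +105 mm), facing the robot.
- front_right (a point): Bottom right front corner of the station (x = -65, y = -105 mm).
- jaw (a joint): Travel of the sprung jaw, m: 0 relaxed, grows as it is pushed outwards (+y of the station), stop at 0.016. Spring 2 N at 0 plus 0.25 N per mm. Relaxed, its inner face is at y = +76 mm of the station, 152 mm from the fixed lip, so the seated 160 mm grille keeps it pressed 8 mm (reads 0.008).
- jaw_face (a point): Middle of the jaw's inner face, 69 mm above the station's underside; moves with the jaw. Above it an overhang juts 7 mm inwards (-y), underside 84 mm and top 92 mm above the station's underside: the grille's end slides in beneath it and above the seat bar, a mouth 22 mm high.
- rack: Fixed low drying rack left or right of the station, base 170 (x) by 100 (y) by 8 mm. Origin: centre of its underside. A slot along its x at y = 0 is formed by two pairs of thin pins (x = +-60, y = +-10 mm, 42 mm above the counter); more pins, 28 mm high, at x = +-60, y = +-38 mm.
- grille: Slotted steel drip grille, 160 long (x), 14 thick (y), 56 mm wide (z), 0.25 kg (varies), same from both faces and ends. Origin: its centre. Starts on a long edge in the rack's slot, long axis along the rack's x, top edge 64 mm above the counter. Flat on the counter its centre is 7 mm high; seated it is 69 mm above the station's underside, at y = +4 mm, x = 0, its x along the station's y.
- tower_black: Bystander: loose black capsule tower, 70 x 70 x 165 mm, left or right of the station (the side without the rack). Origin: centre of its underside.
- tower_white: Bystander: loose white capsule tower, 70 x 70 x 165 mm, at the far left. Origin: centre of its underside.
- mug_a: Bystander: glass mug standing mouth down on the round black tray at the right, 84 mm across, 90 mm high. Origin: centre of its underside.
- mug_b: Bystander: the other glass mug on that tray, same size and origin.
- sugar_jar: Bystander: white jar, 70 mm across, 90 mm high, standing on the bamboo board. Origin: centre of its underside.
- bean_can: Bystander: steel can, 74 mm across, 110 mm high, standing on the bamboo board. Origin: centre of its underside.
- napkin_box: Bystander: cardboard box, 90 x 130 x 60 mm, on the bamboo board. Origin: centre of its underside.
- spoon: Bystander: steel spoon 160 mm long lying on the bamboo board. Origin: its underside.
- lip_face (a point): Middle of the inner face of the station's fixed lip: y = -76 mm, 69 mm above the station's underside. The lip is a plain upright wall, 16 mm thick, its top 78 mm above the station's underside; no overhang.
- seat (a point): Point on the station's centre line at the height of the seat bars' upper faces, 62 mm above its underside. The bars (60 mm long in x, 14 mm wide, 12 mm above the deck) run under the grille's ends at y = +62 and -66 mm; between them is the flat deck, 50 mm high.
There are look-alikes about, which are no part of the job. What is shaped like the grille but yellow is not meant.

How it is judged:
By the outcome, as a careful person would: the job done as asked, in the order asked, and still so for the second after the job is handed in, with the robot touching nothing.
It also fails if it takes over 72 s, if anything falls off the work surface, if the arm or the gripper's body presses on something with over 40 N, if the wrist force passes 120 N, or if a joint passes its speed limit or range.

## Robot

A 6-joint arm with a two-finger parallel gripper is mounted at the origin on the work surface. World frame = base frame: x ahead of the robot, y to its left, z up, the work surface at z = 0. Lengths are in m, angles in degrees, forces in N, time in s.
With the tool pointing down it reaches from about 0.3 to 0.85 m from the base axis. Payload 5.4 kg.
Tool frame: the origin (TCP) lies on the centre line of the jaws, within the pads' length; the fingertips stand 19 mm ahead of it and the grasp point (between the pads) is the TCP; z points along the fingers, y is the line along which they close (so a half turn about z gives the same grasp; the last joint's range is limited). The gripper opens to 85 mm and grips with 20 to 120 N. Pads are 22 mm wide; open, the fingers measure 114 mm over their backs; the gripper's body (76 mm by 85 mm) begins 54 mm behind the grasp point. The pads swing forward as they close: fully open they stand 13 mm farther back than shut.
Start: joints at [53.852, 9.076, 91.501, -0, 79.423, -12.038], TCP at [0.235, 0.525, 0.25] pointing down, gripper open.
Joint ranges: [-166.64, 166.64], [-54.1, 131.32], [10.49, 154.53], [-73.88, 253.88], [9.74, 151.15], [-171.62, 171.62]. Speed limits (degrees/s): [147.25, 147.25, 180, 180, 180, 180].

## Interface

Orientations are given as [roll, pitch, yaw] about the fixed x, y, z axes, in that order (R = Rz(yaw) Ry(pitch) Rx(roll)).
In Python, from plant import state, cams, env gives the robot as it stands.
- The arm moves only by the tool send_rows, never from a script. Its argument "series" is text: rows parted by semicolons, each of 7 numbers parted by spaces: the finger opening in cm, from 0 to 8.54, then the shift along the tool's x, y, z in cm, then the turn, a rotation vector about the tool's x, y, z in rad. In form: jaw tx ty tz wx wy wz; .... A call has 1 to 10 rows; each row shifts and turns the commanded pose from where the row before left it, along the tool's axes as they then stand; what a row does not reach is not made up. A row lasts 1/12 s, in which the tool goes at most 41.7 mm and 7.16 degrees, less where a joint would pass 70% of its speed; a pose out of reach is approached as far as the arm can. A call is refused whole if a number of a shift passes 4.17 or a number of a turn 0.125, either way. A call with a gripper value outside its range is refused whole. The fingers move at their own pace and stop on an object; "grip_force" is the grip in N (left out, the last holds). Time passes only in rows, so rows that do not move let the fingers close. It gives the time, the measured TCP pose, the force, the opening and the grip force at its end, in the units of the state.
- state(): the state, without advancing time (a new reading comes with each control period).
- cams.snapshot(name): name is "side" or "top" or "wrist"; returns (picture, depth): 420x560x3 uint8, red, green, blue; 420x560 float32, m along the optical axis (not along the pixel's ray), 0 where there is no reading.
- cams.camera_params(name): a dict with "fx", "fy", "cx", "cy" (pixels), "k1" (the pictures are not rectified: a ray, as slopes to the right and down, at radius r is drawn at 1 + k1 r^2 times it, then the intrinsics apply), "R" (3x3) and "t" (3): a world point X has camera coordinates R X + t; the wrist camera has in their place "T_tool_cam" (4x4, takes a point from camera to tool coordinates, whose origin is the TCP and whose axes are the flange's). Camera axes: x right, y down, z forward; pixel columns grow to the right and rows downward; lengths in m; the calibration is good to about 2 mm. A picture is of the moment at which its call begins: read the wrist's pose just before it. camera_params takes no time and is no camera call.
- env.close_job(): hands the job in; it is judged then, once.
The state is a dict: "time": time; "joints": joint angles; "dq": joint speeds; "effort": joint torques, N m; "tcp_pos": TCP position; "ee_rot": TCP orientation; "force": force on the tool from outside, world axes, zero at the start; "moment": the same for the moment, N m; "width": opening from 0.0 (shut) to 1.0 (fully open); "grasp_force": force on a finger pad.
Only numpy, scipy, OpenCV 4.12 (cv2) and the standard library are available. Lean on these libraries where they do the work, as an engineer would, in place of code of your own. Each camera call takes 0.05 s, during which the arm holds its last target. There are 200 camera calls.

## Working session

There is one attempt and no reset: what is moved stays moved. The work goes in short steps, Python scripts to look and compute and a tool call to move; the robot and the scene stay as the last step left them, time stands still between calls to the robot, and variables do not carry over. Pictures are saved under pics/ and viewed, at most 10 in all, crops included, and the job is handed in when it is done.

Besides the shell and the picture viewer there is one more tool, called after "Request:" in YAML: its name, and indented under it one key for each argument. send_rows: Moves the arm, as the interface text tells. Its arguments: {"type":"object","properties":{"series":{"type":"string"},"grip_force":{"type":"number"}},"required":["series"]}

```bash
mkdir -p pics; ls; cat > h.py <<'E'
import numpy as np, cv2
from plant import state, cams, env
from scipy.spatial.transform import Rotation as Ro
def tool():
    s=state(); T=np.eye(4); T[:3,:3]=Ro.from_euler('xyz',s['ee_rot'],degrees=True).as_matrix(); T[:3,3]=s['tcp_pos']; return T
def snap(n):
    T=tool(); im,d=cams.snapshot(n); p=cams.camera_params(n)
    if n=='wrist': C=T@np.array(p['T_tool_cam'])
    else:
        C=np.eye(4); R=np.array(p['R']); C[:3,:3]=R.T; C[:3,3]=-R.T@np.array(p['t'])
    return im,d,p,C
def rays(uv,p):
    uv=np.atleast_2d(np.asarray(uv,float)); K=np.array([[p['fx'],0,p['cx']],[0,p['fy'],p['cy']],[0,0,1]])
    return cv2.undistortPoints(uv.reshape(-1,1,2),K,np.array([p['k1'],0,0,0.])).reshape(-1,2)
def onplane(uv,p,C,z):
    x=rays(uv,p); d=np.c_[x,np.ones(len(x))]@C[:3,:3].T; o=C[:3,3]
    return o+d*((z-o[2])/d[:,2])[:,None]
def cloud(d,p,C):
    h,w=d.shape; v,u=np.mgrid[:h,:w]; x=rays(np.c_[u.ravel(),v.ravel()],p)
    P=np.c_[x,np.ones(len(x))]*d.ravel()[:,None]
    return (P@C[:3,:3].T+C[:3,3]).reshape(h,w,3)
def save(n,im): cv2.imwrite('pics/'+n,im[...,::-1])
E
python3 - <<'E'
from h import *
print(state())
for n in('top','side'):
    im,d,p,C=snap(n); save(n+'0.png',im); np.savez('pics/%s0.npz'%n,im=im,d=d,C=C); print(n,C.round(3),p['fx'],p['k1'],(d>0).mean())
print(cams.camera_params('wrist'))
E
```

```text
pics
{'time': 0.0, 'joints': array([ 5.38507812e+01,  9.11347657e+00,  9.15708239e+01, -6.02215110e-04,
        7.94230042e+01, -1.20375592e+01]), 'dq': array([ 0.03033897,  0.05131975, -0.00745809,  0.01945319, -0.02784725,
        0.01085972]), 'effort': array([ 1.95786502e-03, -3.95992076e+01, -3.31432164e+01, -1.99008073e-04,
        8.18014378e-03, -2.97046176e-05]), 'tcp_pos': array([0.2345816 , 0.52436502, 0.24932056]), 'ee_rot': array([-1.79894931e+02, -2.17999224e-02,  1.55888431e+02]), 'force': array([-0.46543322, -0.12909748,  0.66089149]), 'moment': array([ 0.01529846,  0.00381497, -0.03932588]), 'grasp_force': 0.0, 'width': 0.9974091600786436}
top [[-0.019 -0.991  0.133  0.383]
 [-0.999  0.024  0.035 -0.038]
 [-0.038 -0.133 -0.99   1.083]
 [ 0.     0.     0.     1.   ]] 392.800970614991 -0.008849913041564763 0.9959906462585034
side [[ 0.762 -0.369  0.533 -0.163]
 [-0.648 -0.437  0.624 -0.808]
 [ 0.002 -0.82  -0.572  0.811]
 [ 0.     0.     0.     1.   ]] 386.054858678909 0.011809127621502722 0.996016156462585
{'fx': 327.36493274642754, 'fy': 327.36493274642754, 'cx': 280.76299924980316, 'cy': 210.32639920658835, 'k1': 0.014495448458762708, 'T_tool_cam': array([[ 2.69758924e-04, -9.47516258e-01, -3.19707473e-01,
         8.33514754e-02],
       [ 9.99999362e-01,  6.06437857e-04, -9.53530967e-04,
         8.74006657e-05],
       [ 1.09736881e-03, -3.19707012e-01,  9.47515816e-01,
        -1.22323467e-01],
       [ 0.00000000e+00,  0.00000000e+00,  0.00000000e+00,
         1.00000000e+00]])}
```

View pics/top0.png

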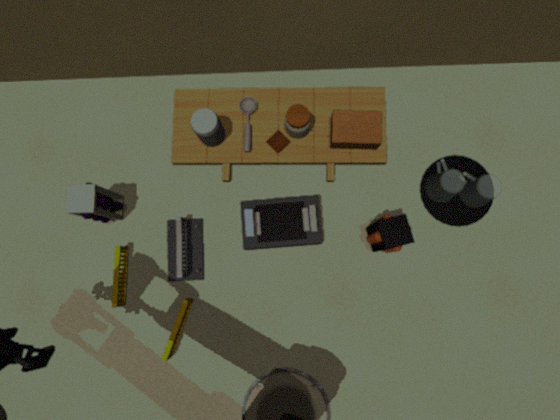

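View pics/side0.png

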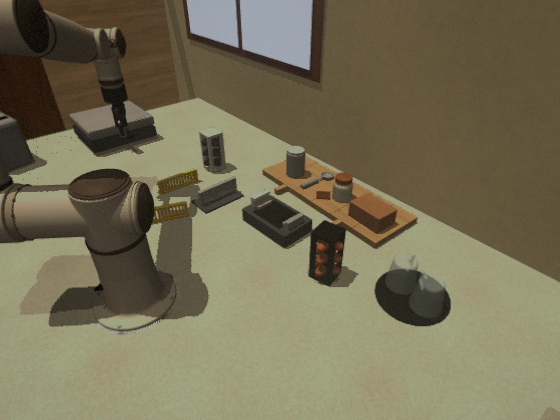

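The top view shows the station at (282,222), the board at (280,125) with its diamond at (278,142), and the rack at (186,248). Three things could be taken for the grille: the grey one in the rack (183,247), a yellow one at (121,276), and another yellow one at (178,330). I choose the grey steel one in the rack slot. The black tower is at (390,232) and the white tower at (95,202).

```bash
python3 - <<'E'
from h import *
f=np.load('pics/top0.npz'); im,d,C=f['im'],f['d'],f['C']; p=cams.camera_params('top')
X=cloud(d,p,C); z=X[...,2]
print('counter z',np.median(z[300:340,350:450]))
hsv=cv2.cvtColor(im,cv2.COLOR_RGB2HSV)
def rect(m,name,zz):
    m=m.astype(np.uint8); n,l,s,c=cv2.connectedComponentsWithStats(m); i=1+np.argmax(s[1:,4]); P=X[l==i]
    cs,_=cv2.findContours((l==i).astype(np.uint8),0,2); r=cv2.boxPoints(cv2.minAreaRect(max(cs,key=cv2.contourArea)))
    print(name,s[i],'zmed',np.median(P[:,2]).round(4)); print(onplane(r,p,C,zz).round(4).tolist())
def win(a,b,c,e):
    w=np.zeros(z.shape,bool); w[b:e,a:c]=1; return w
rect(win(235,188,330,255)&(z>.035),'station deck50',.05)
rect(win(165,80,395,166)&(z>.015)&(z<.035),'board',.025)
rect(win(165,165,395,190)&(z>.012)&(z<.035)&(np.arange(560)<280),'cleatL',.025)
rect(win(165,165,395,190)&(z>.012)&(z<.035)&(np.arange(560)>280),'cleatR',.025)
rect(win(160,205,210,290)&(z>.048),'grilletop',.064)
rect(win(160,205,210,290)&(z>.004),'rack',.008)
rect(win(262,125,295,158)&(hsv[...,2]<90),'diamond',.025)
w=win(235,188,330,255); rect(w&(z>.07)&(np.arange(560)<282),'jaw92',.092); rect(w&(z>.07)&(np.arange(560)>282),'lip78',.078)
for r in (147,152,157,161,163,165): print(r,[X[r,c].round(4).tolist() for c in (200,260,360)])
crop=cv2.resize(im[185:345,90:335],None,fx=3.2,fy=3.2,interpolation=cv2.INTER_CUBIC); crop=np.clip(crop.astype(float)*1.8,0,255).astype(np.uint8); save('crop1.png',crop)
E
```

```text
counter z 0.000614359813378873
station deck50 [ 240  195   83   55 3873] zmed 0.0516
[[0.5578, 0.1117, 0.05], [0.5703, -0.1014, 0.05], [0.4381, -0.108, 0.05], [0.4252, 0.1014, 0.05]]
board [  172    87   215    79 12062] zmed 0.0257
[[0.8982, 0.3086, 0.025], [0.8754, -0.3008, 0.025], [0.6504, -0.2884, 0.025], [0.6677, 0.3042, 0.025]]
cleatL [223 165   8  16 120] zmed 0.0252
[[0.6634, 0.1606, 0.025], [0.6629, 0.141, 0.025], [0.6203, 0.1411, 0.025], [0.6209, 0.1605, 0.025]]
cleatR [327 165   8  16 128] zmed 0.0252
[[0.655, -0.1274, 0.025], [0.6545, -0.1466, 0.025], [0.6124, -0.1451, 0.025], [0.6129, -0.126, 0.025]]
grilletop [176 216   9  62 382] zmed 0.0644
[[0.5184, 0.2783, 0.064], [0.5179, 0.2569, 0.064], [0.3587, 0.2547, 0.064], [0.359, 0.2756, 0.064]]
rack [ 167  214   38   69 2250] zmed 0.0097
[[0.3446, 0.3176, 0.008], [0.5321, 0.3212, 0.008], [0.5296, 0.2169, 0.008], [0.3429, 0.2156, 0.008]]
diamond [266 130  24  23 320] zmed 0.0277
[[0.7273, 0.0412, 0.025], [0.7624, 0.0057, 0.025], [0.7251, -0.0285, 0.025], [0.6903, 0.007, 0.025]]
jaw92 [245 209  11  28 238] zmed 0.0924
[[0.5284, 0.0931, 0.092], [0.5293, 0.0701, 0.092], [0.4592, 0.0661, 0.092], [0.4582, 0.0889, 0.092]]
lip78 [309 204   9  28 175] zmed 0.0783
[[0.5387, -0.0725, 0.078], [0.5397, -0.0887, 0.078], [0.4695, -0.0923, 0.078], [0.4685, -0.0762, 0.078]]
147 [[0.717, 0.2255, 0.0255], [0.7118, 0.0568, 0.0252], [0.698, -0.217, 0.0426]]
152 [[0.7033, 0.2259, 0.0232], [0.6973, 0.0569, 0.0258], [0.6892, -0.2194, 0.0247]]
157 [[0.6887, 0.2256, 0.0238], [0.6831, 0.0571, 0.0255], [0.6745, -0.2184, 0.0267]]
161 [[0.6756, 0.2241, 0.0294], [0.6717, 0.0572, 0.0254], [0.6641, -0.2184, 0.0233]]
163 [[0.6729, 0.2269, 0.0181], [0.6685, 0.0582, 0.0159], [0.6616, -0.2202, 0.0112]]
165 [[0.6718, 0.2312, 0.0007], [0.6672, 0.0598, -0.0008], [0.6583, -0.2216, 0.0018]]
```

View pics/crop1.png

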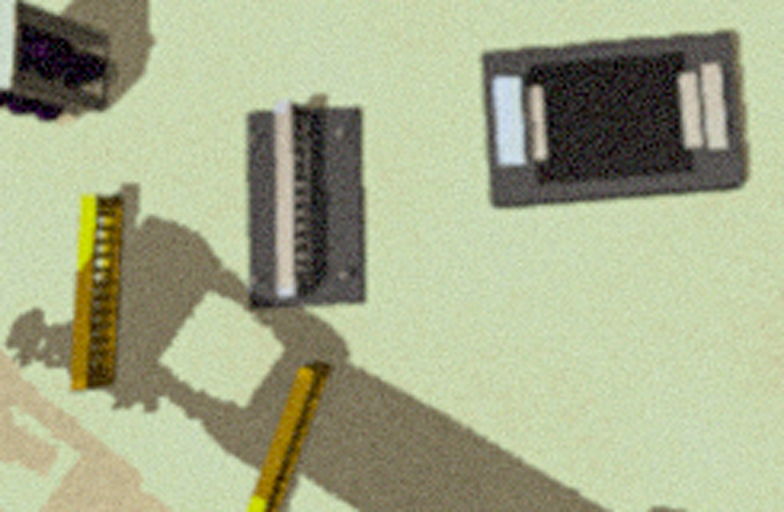

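The crop shows that the grey steel grille in the rack slot is the right one; the other two are yellow. The station is turned about +3.4° and the board about -1.7°, with about 100 mm to walk. I move to the left front corner with the fingers closed.

Request:
send_rows:
  series: "0 0 0 2 0 0 -0.105; 0 0 0 2 0 0 -0.105; 0 0 0 2 0 0 -0.105; 0 0 0 2 0 0 -0.105; 0 -1.2 -3.9 0 0 0 0; 0 -1.2 -3.9 0 0 0 0; 0 -1.2 -3.9 0 0 0 0; 0 -1.2 -3.9 0 0 0 0; 0 -1.2 -3.9 0 0 0 0; 0 -1.2 -3.9 0 0 0 0"

```text
time: 0.93
tcp_pos: [0.3064, 0.2889, 0.1698]
ee_rot: [-180.0, -0.0, -180.0]
force: [1.1, -0.0, 0.7]
width: -0.001
grasp_force: 0.0
```

Request:
send_rows:
  series: "0 -1.2 -3.9 0 0 0 0; 0 -1.2 -3.9 0 0 0 0; 0 -1.2 -3.9 0 0 0 0; 0 -1.2 -3.9 0 0 0 0; 0 -1.2 -3.9 0.5 0 0 0; 0 0 0 3.9 0 0 0; 0 0 0 3.9 0 0 0; 0 0 0 3.7 0 0 0; 0 0 0 0 0 0 0"

```text
time: 1.68
tcp_pos: [0.3596, 0.0956, 0.0435]
ee_rot: [179.9, -0.9, 179.9]
force: [-1.5, 1.4, 0.2]
width: -0.002
grasp_force: 0.0
```

Request:
send_rows:
  series: "0 -2.2 -0.8 0 0 0 0; 0 -2.2 0 0 0 0 0; 0 -0.9 0 0 0 0 0; 0 -0.9 0 0 0 0 0; 0 -0.9 0 0 0 0 0; 0 -0.8 0 0 0 0 0; 0 0 0 0 0 0 0"

```text
time: 2.27
tcp_pos: [0.4441, 0.0889, 0.0508]
ee_rot: [179.9, -0.2, -180.0]
force: [-3.4, 2.4, -1.3]
width: 0.005
grasp_force: 1.8
```

```bash
cat >> h.py <<'E'
BO=np.array([.6663,.008]); BY=-1.7
def station(tag=None,dbg=False):
    im,d,p,C=snap('top'); X=cloud(d,p,C); z=X[...,2]
    if tag: save(tag,im)
    # back edge at deck height: first row from the top with z>.04 in each column
    us=[];vs=[]
    for u in range(225,345):
        col=z[:,u]; 
        g=np.where((col>.04)&(col<.06)&(X[:,u,0]>.45)&(X[:,u,0]<.655)&(abs(X[:,u,1])<.17))[0]
        if len(g)>6: us.append(u); vs.append(g[0]-.5)
    P=onplane(np.c_[us,vs],p,C,.05)[:,:2]
    k=np.ones(len(P),bool)
    for _ in range(6):
        a,b=np.polyfit(P[k,1],P[k,0],1); r=P[:,0]-a*P[:,1]-b; k=abs(r)<.004 if _>2 else abs(r)<max(.004,2*np.std(r[k]))
    yl,yr=P[k,1].max(),P[k,1].min()
    yaw=-np.degrees(np.arctan(a)); m=(yl+yr)/2; c,s=np.cos(np.radians(BY)),np.sin(np.radians(BY))
    f=lambda y:(c*(a*y+b-BO[0])+s*(y-BO[1]))*1000
    g=lambda y:(-s*(a*y+b-BO[0])+c*(y-BO[1]))*1000
    th=np.radians(yaw); ct=np.array([a*m+b,m])-.065*np.array([np.cos(th),np.sin(th)])
    print('t %.2f yaw %.2f rel %.2f width %.1f | gap to stop L %.1f R %.1f mid lat %.1f | centre'%(state()['time'],yaw,yaw-BY,(yl-yr)*1000,-f(yl),-f(yr),g(m)),ct.round(4),'n',k.sum(),'tcp',state()['tcp_pos'].round(4))
    for y in (.105,-.105): 
        print('  front corner',(ct+np.array([np.cos(th)*-.065-np.sin(th)*y,np.sin(th)*-.065+np.cos(th)*y])).round(4))
E
python3 - <<'E'
from h import *
station('w1.png')
E
```

```text
t 2.32 yaw -5.39 rel -3.69 width 205.6 | gap to stop L 81.2 R 94.5 mid lat -19.7 | centre [ 0.5132 -0.003 ] n 78 tcp [0.4441 0.0888 0.0508]
  front corner [0.4583 0.1076]
  front corner [ 0.4386 -0.1015]
```

Request:
send_rows:
  series: "0 -1 0 0 0 0 0; 0 0 0 0 0 0 0; 0 3.5 0 0 0 0 0; 0 1 -4 0 0 0 0; 0 0 -4 0 0 0 0; 0 0 -4 0 0 0 0; 0 0 -4 0 0 0 0; 0 0 -1.5 0 0 0 0; 0 -1 0 0 0 0 0"

```text
time: 3.07
tcp_pos: [0.4207, -0.0907, 0.0522]
ee_rot: [-179.9, 0.1, 179.7]
force: [-0.1, 0.5, 0.9]
width: 0.002
grasp_force: 0.0
```

Request:
send_rows:
  series: "0 -1 0 0 0 0 0; 0 -1 0 0 0 0 0; 0 -1 0 0 0 0 0; 0 -1 0 0 0 0 0; 0 0 0 0 0 0 0"

```text
time: 3.48
tcp_pos: [0.4611, -0.0878, 0.0516]
ee_rot: [-179.9, -0.0, -180.0]
force: [-1.2, -0.7, 0.5]
width: -0.002
grasp_force: 0.3
```

```bash
python3 - <<'E'
from h import *
station()
E
```

```text
t 3.53 yaw 1.40 rel 3.10 width 206.8 | gap to stop L 71.1 R 59.9 mid lat -6.3 | centre [0.5357 0.0021] n 78 tcp [ 0.4611 -0.0875  0.0515]
  front corner [0.4681 0.1055]
  front corner [ 0.4733 -0.1045]
```

Request:
send_rows:
  series: "0 -1.2 0 0 0 0 0; 0 0 0 0 0 0 0; 0 3.5 0 0 0 0 0; 0 0.5 4 0 0 0 0; 0 0 4 0 0 0 0; 0 0 4 0 0 0 0; 0 0 4 0 0 0 0; 0 0 1.6 0 0 0 0; 0 -2 0 0 0 0 0; 0 -1 0 0 0 0 0"

```text
time: 4.37
tcp_pos: [0.4617, 0.091, 0.051]
ee_rot: [179.9, -0.1, -179.9]
force: [-10.5, 4.6, 5.7]
width: 0.003
grasp_force: 5.3
```

Request:
send_rows:
  series: "0 -1 0 0 0 0 0; 0 -1 0 0 0 0 0; 0 -1 0 0 0 0 0; 0 0 0 0 0 0 0"

```text
time: 4.7
tcp_pos: [0.4914, 0.0901, 0.0504]
ee_rot: [179.9, -0.2, 180.0]
force: [-2.6, 2.4, 0.4]
width: -0.001
grasp_force: 1.5
```

```bash
python3 - <<'E'
from h import *
station('w3.png')
E
```

```text
t 4.75 yaw -5.60 rel -3.90 width 204.1 | gap to stop L 34.2 R 48.1 mid lat -18.0 | centre [ 0.56   -0.0024] n 77 tcp [0.4913 0.0899 0.0504]
  front corner [0.5055 0.1084]
  front corner [ 0.485  -0.1006]
```

Request:
send_rows:
  series: "0 -0.8 0 0 0 0 0; 0 0 0 0 0 0 0; 0 4 0 0 0 0 0; 0 0.5 -4 0 0 0 0; 0 0 -4 0 0 0 0; 0 0 -4 0 0 0 0; 0 0 -4 0 0 0 0; 0 0 -1.8 0 0 0 0; 0 -1.5 0 0 0 0 0; 0 -1 0 0 0 0 0"

```text
time: 5.58
tcp_pos: [0.4798, -0.0915, 0.0512]
ee_rot: [-179.9, -0.1, 179.8]
force: [-10.7, -4.9, 5.0]
width: 0.003
grasp_force: 5.1
```

Request:
send_rows:
  series: "0 -1 0 0 0 0 0; 0 -1 0 0 0 0 0; 0 -0.8 0 0 0 0 0; 0 0 0 0 0 0 0"

```text
time: 5.92
tcp_pos: [0.5086, -0.0901, 0.0509]
ee_rot: [-179.9, -0.0, 180.0]
force: [-1.2, -0.6, 0.4]
width: 0.004
grasp_force: 0.7
```

```bash
python3 - <<'E'
from h import *
station('w4.png')
E
```

```text
t 5.97 yaw 2.62 rel 4.32 width 205.5 | gap to stop L 27.6 R 12.1 mid lat -1.7 | centre [0.5815 0.0039] n 64 tcp [ 0.5086 -0.0897  0.0509]
  front corner [0.5118 0.1058]
  front corner [ 0.5214 -0.104 ]
```

Request:
send_rows:
  series: "0 -0.4 0 0 0 0 0; 0 0 0 0 0 0 0; 0 4 0 0 0 0 0; 0 0.5 4 0 0 0 0; 0 0 4 0 0 0 0; 0 0 4 0 0 0 0; 0 0 4 0 0 0 0; 0 0 1.8 0 0 0 0; 0 -2.5 0 0 0 0 0; 0 -1 0 0 0 0 0"

```text
time: 6.8
tcp_pos: [0.5034, 0.0907, 0.0513]
ee_rot: [179.9, 0.1, -179.9]
force: [-9.9, 4.0, 5.4]
width: -0.001
grasp_force: 5.7
```

Request:
send_rows:
  series: "0 -1 0 0 0 0 0; 0 -1 0 0 0 0 0; 0 -0.3 0 0 0 0 0; 0 0 0 0 0 0 0"

```text
time: 7.13
tcp_pos: [0.5239, 0.0902, 0.0499]
ee_rot: [179.8, -0.2, 180.0]
force: [-4.6, 3.7, -0.7]
width: -0.002
grasp_force: 2.2
```

```bash
python3 - <<'E'
from h import *
station('w5.png')
E
```

```text
t 7.18 yaw -0.57 rel 1.13 width 205.3 | gap to stop L 13.0 R 8.9 mid lat -12.4 | centre [ 0.59   -0.0034] n 65 tcp [0.5238 0.0901 0.0499]
  front corner [0.526  0.1022]
  front corner [ 0.524  -0.1078]
```

Request:
send_rows:
  series: "0 -0.6 0 0 0 0 0; 0 -0.5 0 0 0 0 0; 0 0 0 0 0 0 0; 0 4 0 0 0 0 0; 0 0.5 -4 0 0 0 0; 0 0 -4 0 0 0 0; 0 0 -4 0 0 0 0; 0 0 -4 0 0 0 0; 0 0 -1.8 0 0 0 0; 0 0 0 0 0 0 0"

```text
time: 8.02
tcp_pos: [0.4927, -0.0932, 0.0518]
ee_rot: [-179.9, 0.2, 179.7]
force: [-0.1, -0.6, 0.5]
width: 0.002
grasp_force: 0.0
```

```bash
python3 - <<'E'
from h import *
station('w6.png')
E
```

```text
t 8.07 yaw -0.59 rel 1.11 width 207.9 | gap to stop L 13.1 R 9.1 mid lat -13.7 | centre [ 0.5898 -0.0047] n 78 tcp [ 0.4921 -0.091   0.0513]
  front corner [0.5259 0.101 ]
  front corner [ 0.5237 -0.109 ]
```

```bash
sed -i 's/<.655)/<.69)/' h.py; python3 - <<'E'
from h import *
station('w6.png')
E
```

```text
t 8.12 yaw -4.65 rel -2.95 width 205.1 | gap to stop L 0.1 R 10.6 mid lat -14.9 | centre [ 0.5957 -0.0015] n 77 tcp [ 0.4917 -0.0895  0.0509]
  front corner [0.5394 0.1084]
  front corner [ 0.5224 -0.1009]
```

Request:
send_rows:
  series: "0 -1.6 0 0 0 0 0; 0 -0.8 0 0 0 0 0; 0 -0.6 0 0 0 0 0; 0 -0.3 0 0 0 0 0; 0 0 0 0 0 0 0"

```text
time: 8.53
tcp_pos: [0.5224, -0.0885, 0.0499]
ee_rot: [-180.0, -0.4, -179.9]
force: [-9.9, -4.9, 6.3]
width: 0.002
grasp_force: 4.8
```

```bash
python3 - <<'E'
from h import *
station('w7.png'); print(state()['force'])
E
```

```text
t 8.58 yaw -0.45 rel 1.25 width 205.7 | gap to stop L 2.3 R -2.2 mid lat -6.8 | centre [0.601  0.0017] n 55 tcp [ 0.5223 -0.0885  0.0498]
  front corner [0.5369 0.1072]
  front corner [ 0.5352 -0.1028]
[-9.98909268 -4.8924067   4.6617398 ]
```

Request:
send_rows:
  series: "0 3.5 0 0 0 0 0; 0 0 4 0 0 0 0; 0 0 4 0 0 0 0; 0 0 4 0 0 0 0; 0 0 4 0 0 0 0; 0 0 1.7 0 0 0 0; 0 -2.8 0 0 0 0 0; 0 -0.5 0 0 0 0 0; 0 -0.3 0 0 0 0 0; 0 0 0 0 0 0 0"

```text
time: 9.42
tcp_pos: [0.5255, 0.0882, 0.0503]
ee_rot: [180.0, -0.0, -180.0]
force: [-0.0, 0.3, 0.6]
width: 0.0
grasp_force: 0.0
```

Request:
send_rows:
  series: "0 -0.2 0 0 0 0 0; 0 0 0 0 0 0 0"

```text
time: 9.58
tcp_pos: [0.5263, 0.0877, 0.0499]
ee_rot: [180.0, -0.1, 179.9]
force: [-2.9, 1.9, 1.5]
width: 0.003
grasp_force: 1.5
```

```bash
python3 - <<'E'
from h import *
station('w8.png'); print(state()['force'])
E
```

```text
t 9.63 yaw -0.50 rel 1.20 width 208.3 | gap to stop L 2.3 R -2.0 mid lat -8.2 | centre [6.009e-01 4.000e-04] n 71 tcp [0.5262 0.0877 0.0499]
  front corner [0.5368 0.106 ]
  front corner [ 0.535 -0.104]
[-3.12915008  2.58563373  1.44662368]
```

Contact is light so far. I keep pushing the left side until it stops.

Request:
send_rows:
  series: "0 -0.3 0 0 0 0 0; 0 0 0 0 0 0 0; 0 0 0 0 0 0 0"

```text
time: 9.88
tcp_pos: [0.5272, 0.0878, 0.0496]
ee_rot: [180.0, -0.5, 179.9]
force: [-11.4, 1.6, 8.1]
width: -0.0
grasp_force: 5.7
```

Request:
send_rows:
  series: "0 -0.3 0 0 0 0 0; 0 0 0 0 0 0 0; 0 0 0 0 0 0 0"

```text
time: 10.13
tcp_pos: [0.5273, 0.0876, 0.0489]
ee_rot: [180.0, -0.9, 180.0]
force: [-20.4, 0.4, 15.1]
width: -0.001
grasp_force: 10.4
```

```bash
python3 - <<'E'
from h import *
station('w9.png'); print(state()['force'])
E
```

```text
t 10.18 yaw -1.70 rel -0.00 width 205.6 | gap to stop L -1.4 R -1.4 mid lat -9.5 | centre [6.024e-01 4.000e-04] n 77 tcp [0.5273 0.0876 0.0489]
  front corner [0.5406 0.1073]
  front corner [ 0.5343 -0.1026]
[-20.32851194  -0.05270826  14.63197614]
```

Request:
send_rows:
  series: "0 4 0 0 0 0 0; 0 0 -4 0 0 0 0; 0 0 -4 0 0 0 0; 0 0 -4 0 0 0 0; 0 0 -4 0 0 0 0; 0 0 -1.5 0 0 0 0; 0 -2.5 0 0 0 0 0; 0 -0.6 0 0 0 0 0; 0 -0.3 0 0 0 0 0; 0 0 0 0 0 0 0"

```text
time: 11.02
tcp_pos: [0.5225, -0.0891, 0.0493]
ee_rot: [-179.9, -0.8, -180.0]
force: [-20.3, -8.3, 11.2]
width: 0.002
grasp_force: 10.0
```

```bash
python3 - <<'E'
from h import *
station('w10.png'); print(state()['force'])
E
```

```text
t 11.07 yaw -1.58 rel 0.12 width 141.0 | gap to stop L -1.2 R -1.5 mid lat 22.8 | centre [0.6034 0.0325] n 53 tcp [ 0.5225 -0.0891  0.0494]
  front corner [0.5413 0.1393]
  front corner [ 0.5355 -0.0706]
[-20.11417016  -9.92174509   9.74135578]
```

The station stands square: rel 0.1°, both sides stop under 20 N. Next I go above the grille in the rack with the jaws open.

Request:
send_rows:
  series: "0 4 0 0 0 0 0; 0 0 0 -4 0 0 0; 0 0 0 -4 0 0 0; 4.5 0 0 -4 0 0 0; 4.5 0.6 4 -1 0 0 0; 4.5 0.6 4 0 0 0 0; 4.5 0.6 4 0 0 0 0; 4.5 0.6 4 0 0 0 0; 4.5 0.6 4 0 0 0 0; 4.5 0.6 4 0 0 0 0"

```text
time: 11.9
tcp_pos: [0.4511, 0.1544, 0.1807]
ee_rot: [180.0, 0.1, 179.9]
force: [1.8, 1.3, 0.2]
width: 0.53
grasp_force: 0.0
```

Request:
send_rows:
  series: "4.5 0.6 4 0 0 0 0; 4.5 0.6 4 0 0 0 0; 4.5 0 3.8 0 0 0 0; 4.5 0 0 0 0 0 0; 4.5 0 0 0 0 0 0"

```text
time: 12.32
tcp_pos: [0.4392, 0.2723, 0.1803]
ee_rot: [-180.0, 0.1, -179.8]
force: [0.5, -0.1, -0.0]
width: 0.527
grasp_force: 0.0
```

```bash
python3 - <<'E'
from h import *
station('t1.png')
im,d,p,C=snap('wrist'); save('wr1.png',im); X=cloud(d,p,C); z=X[...,2]
s=state(); print(s['tcp_pos'],s['ee_rot'],s['width'])
m=((z>.055)&(z<.075)&(abs(X[...,1]-.27)<.05)&(abs(X[...,0]-.44)<.12)).astype(np.uint8)
n,l,st,c=cv2.connectedComponentsWithStats(m); i=1+np.argmax(st[1:,4]); P=X[l==i]; print(st[i],np.median(P[:,2]))
cs,_=cv2.findContours((l==i).astype(np.uint8),0,2); r=cv2.boxPoints(cv2.minAreaRect(max(cs,key=cv2.contourArea))); print(onplane(r,p,C,.064).round(4))
E
```

```text
t 12.37 yaw -1.69 rel 0.01 width 205.6 | gap to stop L -1.3 R -1.3 mid lat -9.5 | centre [6.024e-01 4.000e-04] n 77 tcp [0.4395 0.271  0.1802]
  front corner [0.5405 0.1073]
  front corner [ 0.5343 -0.1026]
[0.43966078 0.2702179  0.18020855] [-1.79976740e+02  1.62795431e-02  1.79959855e+02] 0.5268942041222416
[ 265  101   26  198 3602] 0.06273592487959792
[[0.3572 0.2601 0.064 ]
 [0.3566 0.2739 0.064 ]
 [0.5146 0.2824 0.064 ]
 [0.5155 0.2656 0.064 ]]
```

Request:
send_rows:
  series: "4.5 0.3 0 4 0 0 -0.03; 4.5 0 0 4 0 0 0; 4.5 0 0 3.4 0 0 0; 4.5 0 0 1.2 0 0 0; 0 0 0 0 0 0 0; 0 0 0 0 0 0 0; 0 0 0 0 0 0 0; 0 0 0 0 0 0 0"
  grip_force: 60

```text
time: 13.08
tcp_pos: [0.4386, 0.2707, 0.0565]
ee_rot: [180.0, 0.2, -178.3]
force: [0.6, -1.4, -1.9]
width: 0.15
grasp_force: 62.5
```

Request:
send_rows:
  series: "0 0 0 -4 0 0 0; 0 0 0 -4 0 0 0; 0 0 0 -4 0 0 0.116; 0 0 0 0 0 0 0.116; 0 0 0 0 0 0 0.116; 0 0 0 0 0 0 0.116; 0 0 0 0 0 0 0.116; 0 0 0 0 0 0 0.116; 0 0 0 0 0 0 0.116; 0 0 0 0 0 0 0.116"

```text
time: 13.92
tcp_pos: [0.4371, 0.2709, 0.1758]
ee_rot: [179.9, 0.0, 128.2]
force: [-0.8, 0.2, -3.2]
width: 0.15
grasp_force: 62.6
```

Request:
send_rows:
  series: "0 0 0 0 0 0 0.116; 0 0 0 0 0 0 0.116; 0 0 0 0 0 0 0.116; 0 0 0 0 0 0 0.116; 0 0 0 0 0 0 0.116; 0 0 0 0 0 0 0.116; 0 -3.9 0 0 -0.112 0 0; 0 -3.9 0 0 -0.112 0 0; 0 -3.9 0 0 -0.112 0 0; 0 -3.9 0 0 -0.112 0 0"

```text
time: 14.75
tcp_pos: [0.4333, 0.1139, 0.1757]
ee_rot: [153.9, 0.1, 88.7]
force: [-0.1, -1.0, -1.4]
width: 0.149
grasp_force: 62.5
```

Request:
send_rows:
  series: "0 -3.9 0 0 -0.112 0 0; 0 -3.9 0 0 -0.112 0 0; 0 -3.6 0 0 -0.112 0 0; 0 0 0 0 0 0 0"

```text
time: 15.08
tcp_pos: [0.4286, 0.0307, 0.1727]
ee_rot: [141.0, -0.6, 88.5]
force: [0.9, 0.4, -3.2]
width: 0.151
grasp_force: 62.5
```

```bash
python3 - <<'E'
from h import *
s=state(); print(s['joints'].round(1)); T=tool(); print(T.round(4)); im,d,p,C=snap('side'); save('lay1.png',cv2.resize(im[120:340,100:400],None,fx=2,fy=2))
E
```

```text
[-21.  -44.4 149.2  20.   39.7 -30.7]
[[ 0.0259  0.7763  0.6298  0.4286]
 [ 0.9996 -0.0267 -0.0081  0.0307]
 [ 0.0105  0.6298 -0.7767  0.1727]
 [ 0.      0.      0.      1.    ]]
```

View pics/lay1.png

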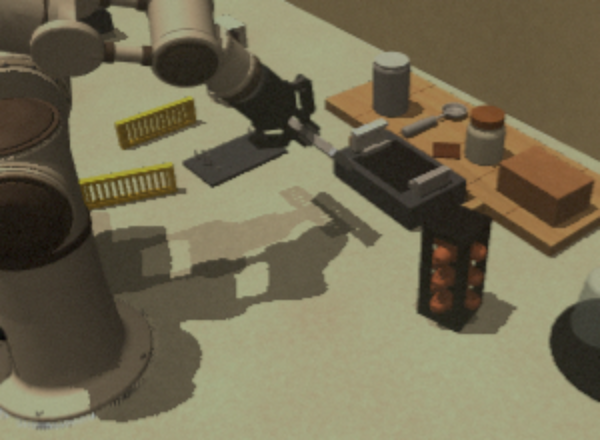

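The grille hangs tilted between the robot and the station, with bare counter beneath. The arm is close to its fold limit, so I move a little outward while lowering.

Request:
send_rows:
  series: "0 0 1.2 1.0 0 0 0; 0 0 1.2 1.0 0 0 0; 0 0 -1.9 2.3 0 0 0; 0 0 -1.9 2.3 0 0 0; 0 0 -1.9 2.3 0 0 0; 0 0 -1.9 2.3 0 0 0; 0 0 0 0 0 0 0"

```text
time: 15.72
tcp_pos: [0.4586, 0.0396, 0.0624]
ee_rot: [141.4, -1.2, 89.3]
force: [-0.9, 0.6, -3.2]
width: 0.151
grasp_force: 62.4
```

```bash
python3 - <<'E'
from h import *
s=state(); print(s['joints'].round(1),s['force']); T=tool(); print(T.round(4)); 
a=T[:3,3]+T[:3,:3]@np.array([0,7e-3,.0485]);b=T[:3,3]+T[:3,:3]@np.array([0,-7e-3,.0485]);print('low edge corners',a,b)
E
```

```text
[-17.6 -14.2 146.7  47.9  15.4 -59.5] [-0.85092438  0.58342202 -3.21326151]
[[ 0.0122  0.7818  0.6234  0.4586]
 [ 0.9997 -0.0226  0.0088  0.0396]
 [ 0.021   0.6231 -0.7819  0.0624]
 [ 0.      0.      0.      1.    ]]
low edge corners [0.49432558 0.03982729 0.02879418] [0.48338007 0.04014394 0.0200709 ]
```

Request:
send_rows:
  series: "0 0 -0.6 0.7 0 0 0; 0 0 -0.5 0.7 0 0 0; 0 0 0 0 0 0 0"

```text
time: 15.97
tcp_pos: [0.4624, 0.0382, 0.0495]
ee_rot: [140.9, -1.0, 89.3]
force: [-0.6, 0.5, -3.4]
width: 0.155
grasp_force: 62.4
```

```bash
python3 - <<'E'
from h import *
s=state(); print(s['joints'].round(1),s['force']); T=tool(); print(T.round(4)); 
a=T[:3,3]+T[:3,:3]@np.array([0,7e-3,.0485]);b=T[:3,3]+T[:3,:3]@np.array([0,-7e-3,.0485]);print('low edge corners',a,b)
E
```

```text
[-17.6 -10.4 146.3  60.5  13.  -72.5] [-0.63776314  0.50661503 -3.44321751]
[[ 0.013   0.776   0.6306  0.4624]
 [ 0.9998 -0.0214  0.0056  0.0382]
 [ 0.0178  0.6304 -0.7761  0.0495]
 [ 0.      0.      0.      1.    ]]
low edge corners [0.4984361  0.03831715 0.01625747] [0.48757226 0.03861609 0.00743207]
```

Request:
send_rows:
  series: "0 0 -0.35 0.45 0 0 0; 0 0 0 0 0 0 0; 2 0 0 0 0 0 0; 2.6 0 0 0 0 0 0; 2.8 0 0 0 0 0 0; 2.8 0 0 -1 0 0 0; 2.8 0 0 -1 0 0 0; 2.8 0 0 -1.5 0 0 0; 2.8 0 0 -1.5 0 0 0; 2.8 0 0 -1 0 0 0"

```text
time: 16.8
tcp_pos: [0.4237, 0.0365, 0.0912]
ee_rot: [140.9, -0.9, 89.1]
force: [-0.4, 0.5, -0.2]
width: 0.327
grasp_force: 0.0
```

```bash
python3 - <<'E'
from h import *
s=state(); print(s['joints'].round(1),s['force'],s['width']); T=tool(); print(T.round(4)); 
im,d,p,C=snap('side'); save('lay2.png',cv2.resize(im[120:340,100:400],None,fx=2,fy=2))
E
```

```text
[-20.8 -31.7 153.3  32.7  24.6 -45.4] [-0.38505104  0.53075661 -0.19587786] 0.3269854029126978
[[ 0.0159  0.7754  0.6312  0.4237]
 [ 0.9998 -0.0218  0.0015  0.0365]
 [ 0.0149  0.631  -0.7756  0.0912]
 [ 0.      0.      0.      1.    ]]
```

View pics/lay2.png

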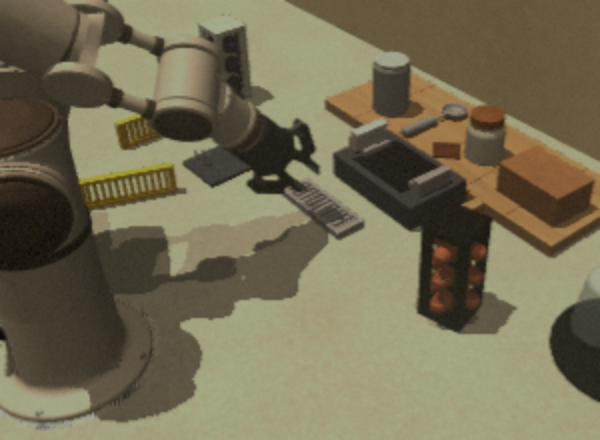

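The grille lies flat at about (322,205) in this crop. I lift, turn the tool vertical, open the fingers and measure the grille.

Request:
send_rows:
  series: "4 0 1.9 -2.3 0 0 0; 6 0 1.9 -2.3 0 0 0; 8.4 0 0 0 0.113 0 0; 8.4 0 0 0 0.113 0 0; 8.4 0 0 0 0.113 0 0; 8.4 0 0 0 0.113 0 0; 8.4 0 0 0 0.113 0 0; 8.4 0 0 0 0.113 0 0; 8.4 0 1.5 0 0 0 0; 8.4 0 1.5 0 0 0 0"

```text
time: 17.68
tcp_pos: [0.4562, 0.0354, 0.1494]
ee_rot: [179.8, -0.9, 89.1]
force: [0.5, 0.7, 0.7]
width: 0.979
grasp_force: 0.0
```

```bash
cat >> h.py <<'E'
def grille_flat(cam):
    im,d,p,C=snap(cam); save('g_%s_%.2f.png'%(cam,state()['time']),im); X=cloud(d,p,C); z=X[...,2]
    m=((z>.007)&(z<.022)&(X[...,0]>.38)&(X[...,0]<.528)&(abs(X[...,1]-.04)<.13)).astype(np.uint8)
    m=cv2.morphologyEx(m,cv2.MORPH_CLOSE,np.ones((9,9))); m=cv2.morphologyEx(m,cv2.MORPH_OPEN,np.ones((5,5)))
    n,l,st,c=cv2.connectedComponentsWithStats(m); i=1+np.argmax(st[1:,4])
    cs,_=cv2.findContours((l==i).astype(np.uint8),0,2); r=onplane(cv2.boxPoints(cv2.minAreaRect(max(cs,key=cv2.contourArea))),p,C,.014)[:,:2]
    e=[r[1]-r[0],r[2]-r[1]]; L=[np.linalg.norm(v) for v in e]; v=e[int(L[1]>L[0])]; v=v*np.sign(v[1])
    print(cam,'centre',r.mean(0).round(4),'size',np.round(L,4),'long axis from +y (ccw deg) %.2f'%np.degrees(np.arctan2(-v[0],v[1])),r.round(4).tolist())
E
python3 - <<'E'
from h import *
s=state(); print(s['tcp_pos'],s['ee_rot'],s['width'],s['joints'].round(1))
grille_flat('wrist'); grille_flat('top')
E
```

```text
[0.45618651 0.03543906 0.14943075] [179.76799771  -0.92045023  89.13412215] 0.9785879444515593 [-11.4  -2.8 115.9   1.   66.9 -10.9]
wrist centre [0.4572 0.0397] size [0.0548 0.1578] long axis from +y (ccw deg) 1.20 [[0.4309, 0.1189], [0.4856, 0.118], [0.4889, -0.0397], [0.4234, -0.0386]]
top centre [ 0.446 -0.033] size [0.0136 0.0271] long axis from +y (ccw deg) 88.60 [[0.4597, -0.0265], [0.4594, -0.0401], [0.4323, -0.0395], [0.4326, -0.0259]]
```

The grille is flat at (0.457, 0.040) and its axis is within 1° of the tool. I grip it by its long edges.

Request:
send_rows:
  series: "8.4 0.4 0 4 0 -0.016 0; 8.4 0 0 4 0 0 0; 8.4 0 0 3.5 0 0 0; 8.4 0 0 0.9 0 0 0; 8.4 0 0 0.5 0 0 0; 8.4 0 0 0 0 0 0"

```text
time: 18.28
tcp_pos: [0.4547, 0.0402, 0.0208]
ee_rot: [179.8, -0.0, 89.1]
force: [1.1, 0.3, 0.3]
width: 0.981
grasp_force: 0.0
```

Request:
send_rows:
  series: "7 0 0 0 0 0 0; 4 0 0 0 0 0 0; 4 0 0 0 0 0 0; 4 0 0 0 0 0 0; 4 0 0 0 0 0 0"
  grip_force: 60

```text
time: 18.7
tcp_pos: [0.4573, 0.0398, 0.0234]
ee_rot: [179.5, 0.0, 89.1]
force: [-2.0, 0.1, 10.2]
width: 0.629
grasp_force: 62.5
```

Request:
send_rows:
  series: "4 0 0 -4 0 0 0; 4 0 0 -4 0 0 0; 4 0 0 -4 0 0 0; 4 0 0 -4 0 0 0; 4 0 0 0 0 0 0"

```text
time: 19.12
tcp_pos: [0.4595, 0.0394, 0.1905]
ee_rot: [178.8, 0.1, 89.1]
force: [1.8, -0.3, -1.5]
width: 0.632
grasp_force: 66.3
```

```bash
python3 - <<'E'
from h import *
station()
s=state(); print(s['tcp_pos'],s['ee_rot'],s['force'],s['joints'].round(1))
im,d,p,C=snap('top'); save('s1.png',im); X=cloud(d,p,C); z=X[...,2]
w=(X[...,0]>.54)&(X[...,0]<.66)&(abs(X[...,1])<.12)
for nm,lo,hi,zz,q in(('jaw',.085,.1,.092,X[...,1]>.03),('lip',.07,.086,.078,X[...,1]<-.03)):
    m=(w&(z>lo)&(z<hi)&q).astype(np.uint8); n,l,st,c=cv2.connectedComponentsWithStats(m); i=1+np.argmax(st[1:,4])
    cs,_=cv2.findContours((l==i).astype(np.uint8),0,2); r=cv2.boxPoints(cv2.minAreaRect(max(cs,key=cv2.contourArea))); P=onplane(r,p,C,zz)[:,:2]; print(nm,st[i],P.mean(0).round(4),P.round(4).tolist())
im,d,p,C=snap('side'); save('s2.png',cv2.resize(im[120:340,100:400],None,fx=2,fy=2))
E
```

```text
t 19.17 yaw -1.67 rel 0.03 width 205.6 | gap to stop L -1.3 R -1.4 mid lat -9.5 | centre [6.024e-01 4.000e-04] n 77 tcp [0.4577 0.0396 0.1866]
  front corner [0.5405 0.1072]
  front corner [ 0.5343 -0.1027]
[0.45774831 0.03958041 0.18664185] [1.79077935e+02 9.10709471e-02 8.91419445e+01] [-0.16979467  0.08087952 -3.08473962] [-1.020e+01 -5.800e+00  1.141e+02  1.000e-01  7.070e+01 -9.400e+00]
jaw [245 167   9  27 231] [0.6041 0.0803] [[0.6386, 0.0905], [0.638, 0.0696], [0.5695, 0.0703], [0.57, 0.0909]]
lip [309 168   7  27 185] [ 0.6    -0.0826] [[0.6347, -0.0758], [0.6342, -0.0914], [0.5653, -0.0893], [0.5657, -0.0738]]
```

View pics/s2.png

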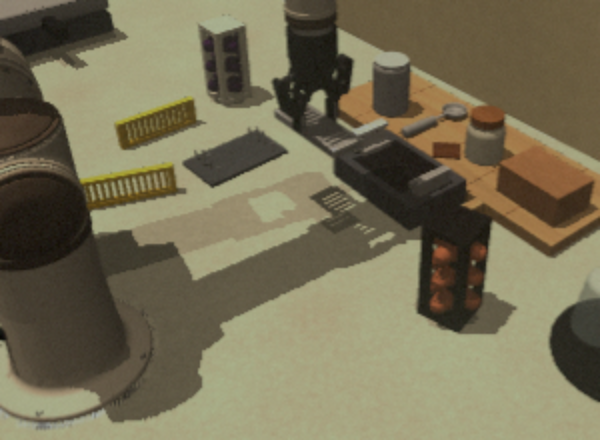

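The grille is held level by its long edges. The station centre is about (0.602, 0.001), yaw -1.67°. I move over the station and tilt the left end down by 12°.

Request:
send_rows:
  series: "4 -1.3 3.6 0 0.01 0 0.014; 4 -1.3 3.6 0 0 0 0; 4 -1.3 3.6 0 0 0 0; 4 -1.3 3.6 0 0 -0.105 0; 4 0 0 0 0 -0.105 0; 4 0 0 0 0 0 0; 4 0 0 0 0 0 0"
  grip_force: 70

```text
time: 19.85
tcp_pos: [0.5949, -0.014, 0.1768]
ee_rot: [-179.3, 11.8, 88.6]
force: [-0.1, -0.3, -3.7]
width: 0.624
grasp_force: 76.2
```

```bash
cat >> h.py <<'E'
S=np.array([.602,.001]); SY=-1.67
def pose(bl,th,xs=0.,off=.0164):
    t=np.radians(th); c,s=np.cos(t),np.sin(t); h=.007+off
    y=bl[0]-.08*c+h*s; zz=bl[1]+.08*s+h*c
    a=np.radians(SY); T=np.eye(4); T[:3,:3]=Ro.from_euler('z',SY+90,degrees=True).as_matrix()@Ro.from_euler('x',180,degrees=True).as_matrix()@Ro.from_euler('y',-th,degrees=True).as_matrix()
    T[:2,3]=S+np.array([np.cos(a)*xs-np.sin(a)*y,np.sin(a)*xs+np.cos(a)*y]); T[2,3]=zz; return T
def delta(A,B):
    D=np.linalg.inv(A)@B; print('shift cm',(D[:3,3]*100).round(2),'turn',Ro.from_matrix(D[:3,:3]).as_rotvec().round(3))
E
python3 - <<'E'
from h import *
s=state(); print(s['tcp_pos'],s['ee_rot'],s['force'],s['width'],s['joints'].round(1))
T=tool(); H=pose((.060,.0645),12); H[2,3]=.16; delta(T,H); delta(H,pose((.060,.0645),12)); delta(pose((.060,.0645),12),pose((.087,.0635),12))
seq=[pose((.087,.0635),12),pose((.087,.0632),9),pose((.087,.063),6),pose((.087,.0627),3),pose((.087,.0625),0)]
for a,b in zip(seq,seq[1:]): delta(a,b)
im,d,p,C=snap('side'); save('s3.png',cv2.resize(im[120:280,180:380],None,fx=3,fy=3,interpolation=cv2.INTER_CUBIC))
E
```

```text
[ 0.59487771 -0.01396393  0.17677575] [-179.25668117   11.82864645   88.60339174] [-0.06738842 -0.33048448 -3.72026058] 0.6241914680977297 [ -7.2  17.   91.5 -12.5  71.5  -1.8]
shift cm [0.51 0.69 1.6 ] turn [-0.012 -0.003  0.005]
shift cm [1.16 0.   5.48] turn [-0. -0. -0.]
shift cm [ 2.66  0.   -0.46] turn [-0. -0. -0.]
shift cm [-0.11  0.    0.45] turn [-0.     0.052 -0.   ]
shift cm [-0.11 -0.    0.44] turn [-0.     0.052 -0.   ]
shift cm [-0.11  0.    0.45] turn [-0.     0.052 -0.   ]
shift cm [-0.11  0.    0.44] turn [ 0.     0.052 -0.   ]
```

View pics/s3.png

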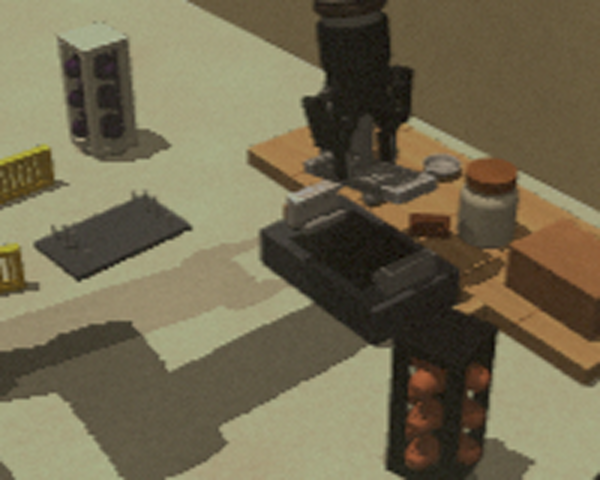

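Request:
send_rows:
  series: "4 0.5 0.7 1.6 -0.016 0 0.005; 4 0 0 0 0 0 0; 4 0 0 0 0 0 0"

```text
time: 20.15
tcp_pos: [0.6018, -0.0144, 0.1623]
ee_rot: [179.6, 11.9, 88.1]
force: [-0.5, -0.8, -2.7]
width: 0.624
grasp_force: 76.2
```

```bash
python3 - <<'E'
from h import *
T=tool(); s=state(); print(s['tcp_pos'],s['ee_rot'])
for cam in('side','top','wrist'):
    T=tool(); im,d,p,C=snap(cam); X=cloud(d,p,C).reshape(-1,3); q=(X-T[:3,3])@T[:3,:3]
    k=(abs(q[:,0])<.1)&(abs(q[:,1])<.04)&(q[:,2]>.0)&(q[:,2]<.04)&(d.ravel()>0); k2=k&(abs(q[:,0])>.025); g=q[k2]
    if len(g)<30: print(cam,len(g)); continue
    m=g[:,2]<.014; A=np.c_[g[m][:,:2],np.ones(m.sum())]; c=np.linalg.lstsq(A,g[m][:,2],rcond=None)[0] if m.sum()>20 else 0
    print(cam,len(g),'x',np.percentile(g[:,0],[.5,99.5]).round(4),'y',np.percentile(g[:,1],[.5,99.5]).round(4),'z',np.percentile(g[:,2],[2,25,50,75,98]).round(4),'plane',np.round(c,4))
H=pose((.060,.0645),12); delta(tool(),H)
E
```

```text
[ 0.60179844 -0.01439525  0.16226098] [179.6095518   11.92047583  88.11488465]
side 289 x [-0.0826  0.0772] y [-0.0296  0.0282] z [0.0052 0.0073 0.0091 0.0124 0.0195] plane [-0.008  -0.0124  0.0084]
top 529 x [-0.0818  0.0778] y [-0.027   0.0289] z [0.0066 0.0092 0.0107 0.0126 0.0223] plane [-0.0056  0.0012  0.0098]
wrist 21031 x [-0.0625  0.0794] y [-0.0288  0.0264] z [0.0097 0.0109 0.0123 0.0135 0.0206] plane [-0.0078  0.008   0.012 ]
shift cm [ 1.45 -0.27  5.84] turn [ 0.01  -0.    -0.004]
```

Request:
send_rows:
  series: "4 0.5 0 2 0 0 0; 4 0.5 0 1.9 0 0 0; 4 0 0 0 0 0 0; 4 0 0 0 0 0 0"

```text
time: 20.63
tcp_pos: [0.6033, -0.0125, 0.1226]
ee_rot: [179.5, 12.0, 88.1]
force: [0.1, 0.2, -2.2]
width: 0.623
grasp_force: 76.2
```

```bash
python3 - <<'E'
from h import *
for i in range(2):
    s=state(); print(s['tcp_pos'],s['ee_rot'],s['force']); delta(tool(),pose((.0615,.0645),12)); cams.snapshot('side')
E
```

```text
[ 0.60327776 -0.01251344  0.12263015] [179.52789141  11.98859961  88.14097096] [ 0.09013259  0.24589242 -2.23209756]
shift cm [ 0.54 -0.18  1.79] turn [ 0.008 -0.    -0.003]
[ 0.60439727 -0.01266461  0.12399577] [179.35805466  12.01198769  88.10991219] [-0.05432428 -0.32292838 -2.2746189 ]
shift cm [ 0.58 -0.3   1.92] turn [ 0.01   0.    -0.004]
```

Request:
send_rows:
  series: "4 0.3 -0.1 0.9 0 0 -0.003; 4 0.3 -0.1 0.8 0 0 0; 4 0 0 0 0 0 0; 4 0 0 0 0 0 0"

```text
time: 21.07
tcp_pos: [0.6016, -0.0099, 0.1042]
ee_rot: [179.5, 12.0, 88.3]
force: [0.3, 0.6, -1.7]
width: 0.623
grasp_force: 76.1
```

```bash
python3 - <<'E'
from h import *
s=state(); print(s['tcp_pos'],s['ee_rot'],s['force']); delta(tool(),pose((.0615,.0645),12))
im,d,p,C=snap('side'); save('s4.png',cv2.resize(im[150:270,210:370],None,fx=4.5,fy=4.5,interpolation=cv2.INTER_CUBIC))
X=cloud(d,p,C); z=X[...,2]
for cam in('side','top'):
    T=tool(); im,d,p,C=snap(cam); X=cloud(d,p,C).reshape(-1,3); a=np.radians(SY); r=X[:,:2]-S; ys=-np.sin(a)*r[:,0]+np.cos(a)*r[:,1]; xs=np.cos(a)*r[:,0]+np.sin(a)*r[:,1]
    k=(abs(xs)<.04)&(ys<-.05)&(ys>-.13)&(X[:,2]>.085)&(X[:,2]<.15); print(cam,k.sum(),'right end',np.percentile(ys[k],[1,5]).round(4),'z',np.percentile(X[k,2],[2,50,98]).round(4),'x',np.percentile(xs[k],[1,99]).round(4))
    k=(abs(xs)<.06)&(ys>.05)&(ys<.12)&(X[:,2]>.086)&(X[:,2]<.098); print('   jaw top ys',np.percentile(ys[k],[1,99]).round(4),'xs',np.percentile(xs[k],[1,99]).round(4))
E
```

```text
[ 0.60160853 -0.00985682  0.10416675] [179.54839712  11.99548674  88.32927643] [ 0.30155509  0.63915577 -1.66603288]
shift cm [-0.1   0.01  0.04] turn [ 0.008 -0.    -0.   ]
side 161 right end [-0.0948 -0.0931] z [0.0992 0.1083 0.1153] x [-0.0294  0.0276]
   jaw top ys [0.06   0.0922] xs [-0.0393 -0.0015]
top 350 right end [-0.0955 -0.0953] z [0.0958 0.1069 0.1147] x [-0.0259  0.0299]
   jaw top ys [0.0688 0.0898] xs [-0.0244  0.0212]
```

View pics/s4.png

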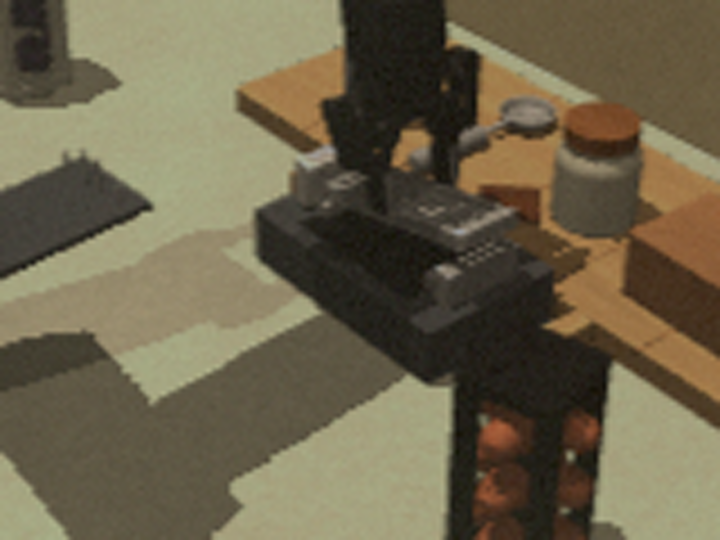

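The grille's left end sits at the jaw mouth and its right end is high above the lip. I slide it in under the jaw.

Request:
send_rows:
  series: "4 0.6 0 -0.12 0 0 0; 4 0.6 0 -0.12 0 0 0; 4 0 0 0 0 0 0; 4 0 0 0 0 0 0"

```text
time: 21.55
tcp_pos: [0.6031, 0.0024, 0.1054]
ee_rot: [179.4, 12.0, 88.3]
force: [0.1, -0.6, -2.3]
width: 0.624
grasp_force: 76.2
```

Request:
send_rows:
  series: "4 0.5 0 -0.11 0 0 0; 4 0.5 0 -0.11 0 0 0; 4 0 0 0 0 0 0; 4 0 0 0 0 0 0"

```text
time: 21.88
tcp_pos: [0.6033, 0.0122, 0.1054]
ee_rot: [179.4, 12.1, 88.3]
force: [0.1, -4.2, -1.2]
width: 0.621
grasp_force: 76.2
```

```bash
cat >> h.py <<'E'
def check():
    s=state(); print(s['tcp_pos'],s['ee_rot'],s['force'],s['width'])
    for cam in('side','top'):
        im,d,p,C=snap(cam); X=cloud(d,p,C).reshape(-1,3); a=np.radians(SY); r=X[:,:2]-S; ys=-np.sin(a)*r[:,0]+np.cos(a)*r[:,1]; xs=np.cos(a)*r[:,0]+np.sin(a)*r[:,1]
        k=(abs(xs)<.045)&(ys>.05)&(ys<.12)&(X[:,2]>.086)&(X[:,2]<.098); print(cam,k.sum(),'jaw top ys',np.percentile(ys[k],[1,50,99]).round(4))
E
python3 - <<'E'
from h import *
check(); delta(tool(),pose((.0885,.0635),12))
E
```

```text
[0.60333813 0.01220821 0.10537674] [179.39012399  12.05625614  88.31019759] [ 0.14807692 -4.16456042 -1.20735084] 0.6209082847058347
side 55 jaw top ys [0.0517 0.0846 0.1016]
top 31 jaw top ys [0.061  0.0925 0.0979]
shift cm [ 0.44 -0.1   0.13] turn [ 0.01   0.001 -0.001]
```

Request:
send_rows:
  series: "4 0.44 -0.1 0.1 0 0 0; 4 0 0 0 0 0 0; 4 -0.11 0 0.45 0 0.052 0; 4 -0.11 0 0.44 0 0.052 0; 4 0 0 0 0 0 0; 4 0 0 0 0 0 0"

```text
time: 22.48
tcp_pos: [0.6026, 0.0114, 0.0952]
ee_rot: [179.4, 6.1, 88.3]
force: [0.2, -3.9, -1.2]
width: 0.625
grasp_force: 76.3
```

```bash
python3 - <<'E'
from h import *
check(); delta(tool(),pose((.0885,.063),6)); delta(tool(),pose((.0885,.0625),0))
im,d,p,C=snap('top'); X=cloud(d,p,C).reshape(-1,3); a=np.radians(SY); r=X[:,:2]-S; ys=-np.sin(a)*r[:,0]+np.cos(a)*r[:,1]; xs=np.cos(a)*r[:,0]+np.sin(a)*r[:,1]
for lo,hi in((.081,.11),(.0,.0795)):
    for x0 in(-.03,-.01,.01):
        k=(xs>x0)&(xs<x0+.02)&(ys<-.05)&(ys>-.1)&(X[:,2]>lo)&(X[:,2]<hi)&(X[:,2]>.07)
        if k.sum()>3: print(lo,x0,k.sum(),np.percentile(ys[k],[2,98]).round(4),np.median(X[k,2]).round(4))
E
```

```text
[0.60258494 0.01142862 0.09519028] [179.37717895   6.07339376  88.25464702] [ 0.23850342 -3.93634317 -1.24391381] 0.6247251378721576
side 34 jaw top ys [0.0794 0.0918 0.102 ]
top 162 jaw top ys [0.0814 0.0919 0.1006]
shift cm [ 0.04 -0.03  0.06] turn [ 0.011  0.001 -0.   ]
shift cm [-0.15 -0.04  0.96] turn [0.011 0.106 0.   ]
0.081 -0.03 58 [-0.0909 -0.0524] 0.0913
0.081 -0.01 53 [-0.086  -0.0549] 0.0919
0.081 0.01 64 [-0.0854 -0.0522] 0.0915
0.0 -0.03 37 [-0.0914 -0.076 ] 0.078
0.0 -0.01 32 [-0.0915 -0.076 ] 0.0772
0.0 0.01 36 [-0.0915 -0.076 ] 0.078
```

Request:
send_rows:
  series: "4 0 0 0.45 0 0.052 0; 4 0 0 0 0 0 0; 4 -0.05 0 0.45 0 0.052 0; 4 0 0 0 0 0 0; 4 0 0 0 0 0 0"

```text
time: 23.05
tcp_pos: [0.6024, 0.0105, 0.0858]
ee_rot: [179.4, 0.1, 88.3]
force: [0.2, -4.7, -2.4]
width: 0.624
grasp_force: 76.2
```

```bash
python3 - <<'E'
from h import *
check(); delta(tool(),pose((.0885,.0625),0))
im,d,p,C=snap('top'); X=cloud(d,p,C).reshape(-1,3); a=np.radians(SY); r=X[:,:2]-S; ys=-np.sin(a)*r[:,0]+np.cos(a)*r[:,1]; xs=np.cos(a)*r[:,0]+np.sin(a)*r[:,1]
for y0 in np.arange(-.094,-.05,.003):
    k=(abs(xs)<.027)&(ys>y0)&(ys<y0+.003)&(X[:,2]>.04)&(X[:,2]<.12)
    if k.sum(): print(y0.round(3),k.sum(),np.percentile(X[k,2],[10,50,90]).round(4))
E
```

```text
[0.6024211  0.01054889 0.0858337 ] [1.79408119e+02 1.35777040e-01 8.83472676e+01] [ 0.17027361 -4.74064055 -2.41113475] 0.6236290694497356
side 37 jaw top ys [0.081  0.0912 0.1047]
top 160 jaw top ys [0.0814 0.0902 0.1004]
shift cm [-0.14 -0.01 -0.01] turn [0.01  0.003 0.001]
-0.094 21 [0.0764 0.0786 0.0805]
-0.091 20 [0.0765 0.0788 0.0806]
-0.088 21 [0.0771 0.079  0.08  ]
-0.085 20 [0.0766 0.0781 0.0798]
-0.082 20 [0.0764 0.0788 0.0813]
-0.079 32 [0.0705 0.0783 0.0812]
-0.076 27 [0.0478 0.0524 0.0741]
-0.073 21 [0.0745 0.0764 0.0775]
-0.07 21 [0.075  0.0767 0.0783]
-0.067 21 [0.0734 0.0761 0.0792]
-0.064 21 [0.0747 0.0765 0.0791]
-0.061 23 [0.0593 0.0643 0.0761]
-0.058 36 [0.0727 0.075  0.0766]
-0.055 26 [0.0501 0.0546 0.0764]
-0.052 22 [0.05   0.0521 0.0766]
```

The grille is level, with its right end 3 mm inside the lip. I ease it towards the lip and release.

Request:
send_rows:
  series: "4 -0.2 0 0.03 0 0 0; 4 0 0 0 0 0 0; 6 0 0 0 0 0 0; 8 0 0 0 0 0 0; 8.4 0 0 0 0 0 0; 8.4 0 0 0 0 0 0; 8.4 0 0 -2 0 0 0; 8.4 0 0 -4 0 0 0; 8.4 0 0 -4 0 0 0; 8.4 0 -4 -1 0 0 0"

```text
time: 24.03
tcp_pos: [0.5696, 0.0094, 0.2046]
ee_rot: [178.3, 0.2, 88.4]
force: [1.7, 0.1, 3.1]
width: 0.988
grasp_force: 0.0
```

Request:
send_rows:
  series: "8.4 0 -4 0 0 0 0; 8.4 0 -4 0 0 0 0; 8.4 0 -3 0 0 0 0; 8.4 0 0 0 0 0 0"

```text
time: 24.37
tcp_pos: [0.4453, 0.0154, 0.1921]
ee_rot: [179.8, 0.0, 88.5]
force: [0.0, -1.0, -0.3]
width: 0.984
grasp_force: 0.0
```

```bash
python3 - <<'E'
from h import *
check(); station()
im,d,p,C=snap('top'); X=cloud(d,p,C).reshape(-1,3); a=np.radians(SY); r=X[:,:2]-S; ys=-np.sin(a)*r[:,0]+np.cos(a)*r[:,1]; xs=np.cos(a)*r[:,0]+np.sin(a)*r[:,1]
g=(X[:,2]>.072)&(X[:,2]<.081)
for y0,y1 in((-.073,-.05),(-.05,-.02),(-.02,.01),(.01,.04),(.04,.07)):
    k=g&(ys>y0)&(ys<y1)&(abs(xs)<.05); print(y0,k.sum(),'z',np.median(X[k,2]).round(4),'xs',np.percentile(xs[k],[1,99]).round(4))
k=g&(abs(xs)<.025)&(ys>-.085)&(ys<-.06)
for y0 in np.arange(-.088,-.064,.002):
    k=(abs(xs)<.025)&(ys>y0)&(ys<y0+.002)&(X[:,2]>.04); print(y0.round(3),np.percentile(X[k,2],[10,50]).round(4) if k.any() else 0,end=' ')
im2,d,p,C=snap('side'); save('f1.png',np.hstack([cv2.resize(im[140:240,215:345],(390,300),interpolation=cv2.INTER_CUBIC),cv2.resize(im2[150:260,225:368],(390,300),interpolation=cv2.INTER_CUBIC)]))
E
```

```text
[0.44531064 0.01544237 0.19205359] [1.79784871e+02 1.05585433e-03 8.84527321e+01] [ 0.01516237 -0.98430649 -0.31875909] 0.9839139092228445
side 89 jaw top ys [0.0762 0.0854 0.099 ]
top 233 jaw top ys [0.0767 0.087  0.0979]
t 24.52 yaw -1.76 rel -0.06 width 202.8 | gap to stop L -1.5 R -1.3 mid lat -10.8 | centre [ 0.6024 -0.0009] n 76 tcp [0.4517 0.0139 0.1947]
  front corner [0.5407 0.1061]
  front corner [ 0.5342 -0.1038]
-0.073 107 z 0.0762 xs [-0.026   0.0274]
-0.05 154 z 0.0756 xs [-0.0262  0.0279]
-0.02 139 z 0.0753 xs [-0.0263  0.0277]
0.01 143 z 0.0755 xs [-0.0267  0.0279]
0.04 148 z 0.0753 xs [-0.0262  0.0275]
-0.088 [0.0766 0.078 ] -0.086 0 -0.084 [0.0766 0.078 ] -0.082 [0.0769 0.0778] -0.08 [0.0773 0.0791] -0.078 0 -0.076 [0.0759 0.0774] -0.074 [0.0756 0.0771] -0.072 [0.0746 0.0765] -0.07 [0.0739 0.0758] -0.068 [0.0785 0.079 ] -0.066 [0.0602 0.0636]
```

View pics/f1.png

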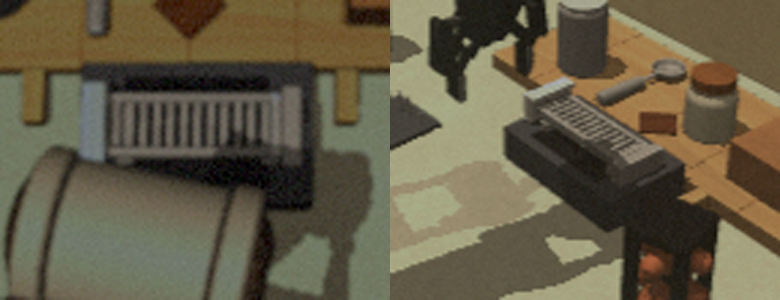

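The picture shows the grille level and straight under the jaw at (200,125). It is hard against the lip and centred front to back within 1 mm, and the station is square on the board.

```bash
python3 -c "
from h import *
print(env.close_job())"
```

```text
the job is handed in; nothing more can be done
None
```

The job is handed in after about 25 s of robot time: the station stands square against the board, and the grille sits level and straight under the jaw, hard against the lip and within about 1 mm of the station's front-to-back middle.

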